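# Let the walnuts out of the blue-capped jar and screw it shut

### The job

Two portion jars stand on the canteen table. Unscrew the winged blue cap of the walnut jar until both walnuts have run down the spout into the white dish in front of it, then screw the blue cap fully back down to its stop and let go.

Things in the scene. Friction and masses are not known exactly. Their poses are not given: they have to be found in the camera images.
- cap_grip (a point): Centre of the upright wing (64 mm long, 16 thick, 38 high, 20 of it below this point) on the blue screw cap, 88 mm wide. z up: screw axis. x along the wing, to the end with a white tick. Unscrews anticlockwise seen from above, at most 1.5 rad, rising 3 mm per rad; takes 0.1 N m, stays as left. Past 1.1 rad the walnuts roll out by themselves in 2 s. About 0.25 m above the table. Jar fixed.
- dish (a point): Centre of the inner floor of the white dish fixed on the same jar's stand, under its spout; 13 mm above the table, 112 mm wide inside the rim, 40 deep. x points level away from the jar, z up; the cap's axis stands 135 mm from here along -x. With the cap fully home the cap's x is parallel to this x (at the start within 4 degrees). The other jar (black cap, red sweets) is not part of the job.
- walnut_a_center (a point): Centre of a walnut, a brown ball 30 mm across, 14 g, at first in the clear square jar (104 mm wide) under the blue cap, next to the shutter that hangs from the cap and closes the spout.
- walnut_b_center (a point): Centre of the other walnut, alike, at first just behind the first one in the jar.

How it is judged:
By the outcome, as a careful person would: the job done as asked, in the order asked, and still so for the second after the job is handed in, with the robot touching nothing.
It also fails if it takes over 38 s, if anything falls off the work surface, if the arm or the gripper's body presses on something with over 40 N, if the wrist force passes 120 N, or if a joint passes its speed limit or range.

### The arm

A 6-joint arm with a two-finger parallel gripper is mounted at the origin on the work surface. World frame = base frame: x ahead of the robot, y to its left, z up, the work surface at z = 0. Lengths are in m, angles in rad, forces in N, time in s.
With the tool pointing down it reaches from about 0.225 to 0.875 m from the base axis. Payload 3.4 kg.
Tool frame: the origin (TCP) lies at the very end of the fingers, on their centre line; the grasp point (between the pads) lies 19 mm behind it; z points along the fingers, y is the direction in which the jaws open and shut (so a half turn about z gives the same grasp; the last joint's range is limited). The gripper opens to 85 mm and grips with 20 to 120 N. Pads are 22 mm wide; open, the fingers measure 114 mm over their backs; the gripper's body (76 mm by 85 mm) begins 54 mm behind the grasp point. The pads swing forward as they close: fully open they stand 13 mm farther back than shut.
Start: joints at [-1.38, 0.276, 1.505, -0, 1.361, -0.121], TCP at [0.176, -0.547, 0.231] pointing down, gripper open.
Joint ranges: [-2.89, 2.89], [-0.75, 2.08], [0.22, 2.7], [-1.18, 4.32], [0.11, 2.71], [-2.7, 2.7]. Speed limits (rad/s): [2.57, 2.57, 3.14, 3.14, 3.14, 3.14].

### API

Orientations are given as a unit quaternion [w, x, y, z].
In Python, from rig import manip, eyes gives the robot as it stands. The module is installed in compiled form; this text tells all that it offers.
- The arm moves only by the tool servo_tool, never from a script. Its argument "deltas" is one flat list of numbers, 6 for each row, row after row: the shift along the tool's x, y, z in cm, then the turn, a rotation vector about the tool's x, y, z in degrees. A call has 1 to 20 rows; each row shifts and turns the pose as measured when the row begins, along the tool's axes as they then stand; what a row does not reach is not made up. A row lasts 1/10 s, in which the tool goes at most 50 mm and 8.59 degrees, less where a joint would pass 70% of its speed; a pose out of reach is approached as far as the arm can. A call with a gripper value outside its range is refused whole. "jaw" is the finger opening in cm, from 0 to 8.54, set as the call begins (left out, the last holds). The fingers move at their own pace and stop on an object; "grip_force" is the grip in N (left out, the last holds). Time passes only in rows, so rows that do not move let the fingers close. It gives the time, the measured TCP pose, the force and the opening at its end, in the units of the state.
- manip.get_state(): the state, without advancing time (a new reading comes with each control period).
- eyes.get_image(name): name is "side" or "top" or "wrist"; returns (picture, depth): 480x640x3 uint8, red, green, blue; 480x640 float32, m along the optical axis (not along the pixel's ray), 0 where there is no reading.
- eyes.get_calibration(name): a dict with "camera_matrix" (3x3 intrinsics, pixels), "distortion" ([k1, k2, p1, p2, k3] as OpenCV has them; the pictures are not rectified), "rvec" (rotation vector, rad) and "tvec" (3), from world to camera coordinates, as OpenCV has them. Camera axes: x right, y down, z forward; pixel columns grow to the right and rows downward; lengths in m; the calibration is good to about 2 mm. A picture is of the moment at which its call begins: read the wrist's pose just before it. get_calibration takes no time and is no camera call; for the wrist camera it gives the pose at the moment of the call.
- manip.sign_off(): hands the job in, once; it reports no verdict.
The state is a dict: "clock": time; "qpos": joint angles; "qd": joint speeds; "effort": joint torques, N m; "position": TCP position; "ee_rot": TCP orientation; "contact_force": force on the tool from outside, world axes, zero at the start; "moment": the same for the moment, N m; "width": finger opening in m.
Only numpy, scipy, OpenCV 4.12 (cv2) and the standard library are available. Lean on these libraries where they do the work, as an engineer would, in place of code of your own. Each camera call takes 0.05 s, during which the arm holds its last target.

## Working session

There is one attempt and no reset: what is moved stays moved. The work goes in short steps, Python scripts to look and compute and a tool call to move; the robot and the scene stay as the last step left them, time stands still between calls to the robot, and variables do not carry over. Pictures are saved under pics/ and viewed, and the job is handed in when it is done.

Besides the shell and the picture viewer there is one more tool, called after "Emit:" in YAML: its name, and indented under it one key for each argument. servo_tool: Moves the arm, as the interface text tells. Its arguments: {"type":"object","properties":{"deltas":{"type":"array","items":{"type":"number"}},"jaw":{"type":"number"},"grip_force":{"type":"number"}},"required":["deltas"]}

```bash
mkdir -p pics
python3 - <<'E'
from rig import manip, eyes
import cv2,numpy as np
s=manip.get_state(); print(s)
for n in ["side","top"]:
    im,d=eyes.get_image(n); c=eyes.get_calibration(n)
    cv2.imwrite(f"pics/{n}0.png",im[:,:,::-1]); np.savez(f"{n}0.npz",im=im,d=d,**c)
    print(n,c)
E
```

```text
{'clock': 0.0, 'qpos': array([-1.37999279e+00,  2.76560544e-01,  1.50611366e+00, -4.47348004e-06,
        1.36069142e+00, -1.20995680e-01]), 'qd': array([ 8.88193843e-04, -1.97354608e-03,  2.00150379e-03, -3.41478146e-04,
        1.90524275e-03, -8.18860139e-05]), 'effort': array([-1.48771753e-03, -4.16775656e+01, -2.45804965e+01, -3.56933442e-04,
        1.09767247e-02, -1.25025664e-05]), 'position': array([ 0.1762902 , -0.54676326,  0.23046711]), 'ee_rot': array([-8.85867472e-04,  9.87871789e-01,  1.55269260e-01, -3.31212863e-05]), 'contact_force': array([ 0.48428611, -0.75696386, -0.66411262]), 'moment': array([ 0.01161465, -0.04588944,  0.0350492 ]), 'width': 0.08565646110476914}
side {'camera_matrix': array([[507.39333798,   0.        , 321.28792383],
       [  0.        , 507.39333798, 247.85934416],
       [  0.        ,   0.        ,   1.        ]]), 'distortion': array([-0.04092163,  0.        ,  0.        ,  0.        ,  0.        ]), 'rvec': array([ 2.42678305, -0.21716646,  0.06515572]), 'tvec': array([-0.55764668,  0.18218457,  0.82470868])}
top {'camera_matrix': array([[580.94863259,   0.        , 316.81233764],
       [  0.        , 580.94863259, 242.95054275],
       [  0.        ,   0.        ,   1.        ]]), 'distortion': array([-0.07084046,  0.        ,  0.        ,  0.        ,  0.        ]), 'rvec': array([ 2.21280183, -2.15790064,  0.15101678]), 'tvec': array([-0.03919118,  0.58623278,  0.9840692 ])}
```

View pics/side0.png

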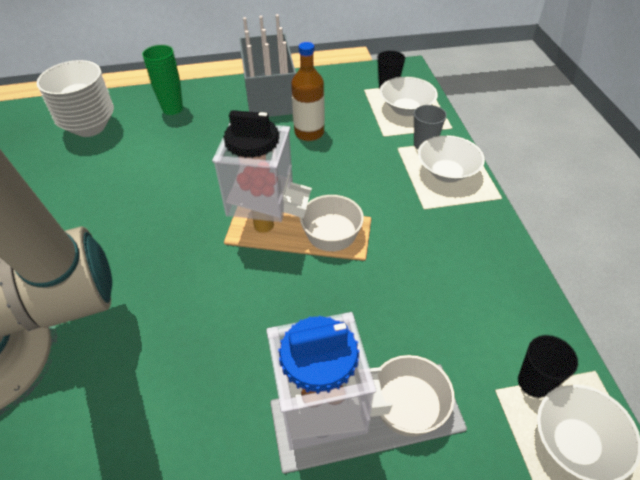

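View pics/top0.png

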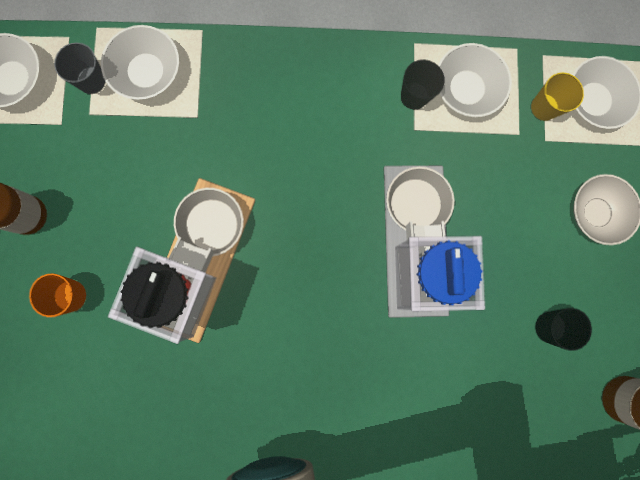

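The side view shows the blue cap at about (318,352), with its tick towards the dish at (412,395). In the top view the cap is at about (450,272), the tick at (455,252) and the dish at (420,200).

```bash
cat > h.py <<'E'
import numpy as np,cv2
def pts(im,d,c,mask):
    v,u=np.nonzero(mask&(d>0)); z=d[v,u]
    p=cv2.undistortPoints(np.stack([u,v],1).astype(float).reshape(-1,1,2),c['camera_matrix'],c['distortion']).reshape(-1,2)
    P=np.c_[p*z[:,None],z]; R=cv2.Rodrigues(c['rvec'])[0]
    return (P-c['tvec'])@R
def blue(im):
    h=cv2.cvtColor(im,cv2.COLOR_RGB2HSV); return (h[...,0]>100)&(h[...,0]<130)&(h[...,1]>120)&(h[...,2]>40)
def ray(c,uv):
    p=cv2.undistortPoints(np.array(uv,float).reshape(-1,1,2),c['camera_matrix'],c['distortion']).reshape(-1,2)
    R=cv2.Rodrigues(c['rvec'])[0]; return -R.T@c['tvec'], np.c_[p,np.ones(len(p))]@R
def onplane(c,uv,z):
    o,d=ray(c,uv); return o+d*((z-o[2])/d[:,2])[:,None]
E
python3 - <<'E'
from h import *
for n in ["side","top"]:
    c=np.load(n+"0.npz"); im,d=c['im'],c['d']
    m=blue(im); 
    if n=='side': m[:300]=False
    else: m[:, :380]=False
    P=pts(im,d,c,m); print(n,len(P),P.min(0),P.max(0)); 
    print(np.histogram(P[:,2],bins=np.arange(.18,.30,.005)))
    zt=np.percentile(P[:,2],98)
    print('ztop',zt)
    W=P[P[:,2]>zt-.008]; r=cv2.minAreaRect((W[:,:2]*1000).astype(np.float32)); print('wing',len(W),r,W.mean(0))
    D=P[P[:,2]<zt-.03]; print('disc circ',cv2.minEnclosingCircle((D[:,:2]*1000).astype(np.float32)),D[:,2].mean())
    # white dish
    h=cv2.cvtColor(im,cv2.COLOR_RGB2HSV); w=(h[...,1]<60)&(h[...,2]>110)
    box=np.zeros_like(w); 
    if n=='side': box[340:440,370:470]=1
    else: box[160:240,380:460]=1
    Q=pts(im,d,c,w&box); 
    print('rim',np.histogram(Q[:,2],bins=np.arange(0,.12,.005))[0])
    R=Q[(Q[:,2]>.048)&(Q[:,2]<.062)]; print(len(R),cv2.minEnclosingCircle((R[:,:2]*1000).astype(np.float32)))
E
```

```text
side 4597 [ 0.48358554 -0.25450953 -0.00169617] [ 0.57404832 -0.01460035  0.27194437]
(array([   0,    0,    0,    0,    0,    0,    0,   71,  145,  268, 2634,
        131,  127,  123,  139,  133,  153,  632,   40,    0,    0,    0,
          0]), array([0.18 , 0.185, 0.19 , 0.195, 0.2  , 0.205, 0.21 , 0.215, 0.22 ,
       0.225, 0.23 , 0.235, 0.24 , 0.245, 0.25 , 0.255, 0.26 , 0.265,
       0.27 , 0.275, 0.28 , 0.285, 0.29 , 0.295]))
ztop 0.2695719784878392
wing 781 ((528.974853515625, -207.85931396484375), (63.64537048339844, 17.130125045776367), 3.111541509628296) [ 0.52589525 -0.21030532  0.26752576]
disc circ ((536.387451171875, -134.55494689941406), 120.02342224121094) 0.23167148723010944
rim [  64 1188 2404  270  216  226  246  244  251  260  592    7    0    0
   69  165   50   49   82   74    8    0    0]
704 ((663.90234375, -201.760986328125), 60.18311309814453)
top 3077 [ 0.48516394 -0.25717713  0.14982874] [ 0.57479462 -0.16068172  0.27345507]
(array([   0,    0,    0,    0,    0,    2,    1,   15,   34,   83, 1786,
        427,   47,   38,   46,   51,   45,  336,  163,    0,    0,    0,
          0]), array([0.18 , 0.185, 0.19 , 0.195, 0.2  , 0.205, 0.21 , 0.215, 0.22 ,
       0.225, 0.23 , 0.235, 0.24 , 0.245, 0.25 , 0.255, 0.26 , 0.265,
       0.27 , 0.275, 0.28 , 0.285, 0.29 , 0.295]))
ztop 0.2711133665568915
wing 521 ((530.54443359375, -206.97085571289062), (63.904876708984375, 16.743316650390625), 3.935079336166382) [ 0.52800134 -0.20617138  0.26892305]
disc circ ((524.0613403320312, -212.08847045898438), 53.37828826904297) 0.2332304802673287
rim [  57  670 1543  563  120  128  136  141  142  157  348   90    1    0
   37  183  111   19   34   58   16    0    0]
512 ((665.7650756835938, -201.42481994628906), 60.16330337524414)
```

Emit:
servo_tool:
  deltas: [0,0,-4,0,0,7.2,0,0,-4,0,0,7.2,3.4,-2.9,0,0,0,0,3.4,-2.9,0,0,0,0,3.4,-2.9,0,0,0,0,3.4,-2.9,0,0,0,0,3.4,-2.9,0,0,0,0,3.4,-2.9,0,0,0,0,3.4,-2.9,0,0,0,0,3.4,-2.9,0,0,0,0,3.4,-2.9,0,0,0,0]
  jaw: 8.5
  grip_force: 50

```text
clock: 1.2
position: [0.4751, -0.2652, 0.3088]
ee_rot: [-0.005, 1.0, 0.018, -0.002]
contact_force: [0.9, -0.5, 0.1]
width: 0.0846
```

```bash
cat >> h.py <<'E'
from scipy.spatial.transform import Rotation as Ro
def rep(tgt,yaw):
    from rig import manip
    s=manip.get_state(); q=s['ee_rot']; R=Ro.from_quat([q[1],q[2],q[3],q[0]]); M=R.as_matrix()
    Y=np.degrees(np.arctan2(M[1,0],M[0,0])); print('t',s['clock'],'pos',s['position'].round(4),'yaw',Y.round(2),'w',s['width'],'F',s['contact_force'].round(1),'M',s['moment'].round(2),'q6',s['qpos'][5].round(3))
    tr=Ro.from_euler('z',yaw,degrees=True)*Ro.from_rotvec([np.pi,0,0])
    print('cm',(M.T@(np.array(tgt)-s['position'])*100).round(2),'deg',np.degrees((R.inv()*tr).as_rotvec()).round(2))
    return s
E
python3 -c "
from h import *
rep([.5297,-.2074,.31],3.5)"
```

```text
t 1.2 pos [ 0.4751 -0.2652  0.3088] yaw 2.12 w 0.08461365307474877 F [ 0.9 -0.5  0.1] M [-0.07  0.04  0.01] q6 0.893
cm [ 5.67 -5.58 -0.09] deg [-0.55  0.23 -1.38]
```

Emit:
servo_tool:
  deltas: [2.8,-2.8,0,-0.5,0.2,-1.4,2.4,-2.4,0,0,0,0,0,0,0,0,0,0]

```text
clock: 1.5
position: [0.5294, -0.2035, 0.307]
ee_rot: [-0.002, 0.999, 0.035, -0.0]
contact_force: [-0.4, -0.1, -0.2]
width: 0.085
```

Run:
```python
from h import *
from rig import eyes
rep([.5297,-.2074,.31],3.5)
im,d=eyes.get_image("wrist"); c=eyes.get_calibration("wrist")
cv2.imwrite("pics/w1.png",im[:,:,::-1]); np.savez("w1.npz",im=im,d=d,**c)
P=pts(im,d,c,blue(im)); zt=np.percentile(P[:,2],98); print(zt)
W=P[(P[:,2]>zt-.008)&(P[:,2]<.3)]; print(len(W),cv2.minAreaRect((W[:,:2]*1000).astype(np.float32)),W.mean(0))
```

```text
t 1.5 pos [ 0.5294 -0.2035  0.307 ] yaw 3.96 w 0.08501659404270391 F [-0.4 -0.1 -0.2] M [-0.01 -0.02 -0.02] q6 1.01
cm [ 0.01  0.39 -0.3 ] deg [-0.25  0.04  0.46]
0.27063841364966124
2675 ((527.2647094726562, -208.92108154296875), (63.29807662963867, 15.655336380004883), 3.633744716644287) [ 0.52779953 -0.20863443  0.26938613]
```

View pics/w1.png

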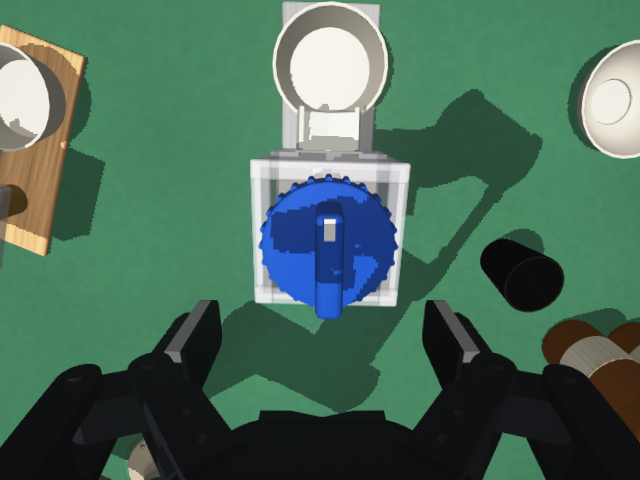

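The wrist view shows the blue wing upright at about (330,260) with its tick at (330,230). It sits centred between the jaws and points towards the dish.

Emit:
servo_tool:
  deltas: [0,0.4,1.0,0,0,0,0,0,3.0,0,0,0,0,0,2.4,0,0,0,0,0,0,0,0,0]

```text
clock: 1.95
position: [0.5252, -0.213, 0.2394]
ee_rot: [-0.0, 0.999, 0.032, -0.002]
contact_force: [0.5, -0.2, -0.6]
width: 0.0852
```

```bash
python3 -c "
from h import *
rep([.529,-.2078,.239],3.6)"
```

```text
t 1.95 pos [ 0.5252 -0.213   0.2394] yaw 3.68 w 0.08516913781179675 F [ 0.5 -0.2 -0.6] M [-0.06 -0.02  0.01] q6 1.0
cm [ 0.41 -0.5   0.03] deg [-0.05  0.26  0.08]
```

Emit:
servo_tool:
  deltas: [0.4,-0.5,0,0,0.2,0,0,0,0,0,0,0]

```text
clock: 2.15
position: [0.5279, -0.2095, 0.2396]
ee_rot: [-0.0, 1.0, 0.03, -0.001]
contact_force: [0.0, 0.2, 0.3]
width: 0.085
```

```bash
python3 -c "
from h import *
rep([.529,-.2078,.239],3.6)"
```

```text
t 2.15 pos [ 0.5279 -0.2095  0.2396] yaw 3.47 w 0.08501365414858371 F [0.  0.2 0.3] M [-0.06 -0.   -0.02] q6 1.01
cm [ 0.12 -0.17  0.06] deg [-0.05  0.09 -0.13]
```

Emit:
servo_tool:
  deltas: [0.1,-0.15,0,0,0,0,0,0,0,0,0,0,0,0,0,0,0,0,0,0,0,0,0,0,0,0,0,0,0,0,0,0,0,0,0,0,0,0,0,0,0,0,0,0,0,0,0,0]
  jaw: 0
  grip_force: 50

```text
clock: 2.95
position: [0.5304, -0.2073, 0.2436]
ee_rot: [-0.0, 1.0, 0.03, 0.002]
contact_force: [0.1, 0.9, -1.0]
width: 0.015
```

```bash
python3 -c "
from h import *
rep([.529,-.2078,.239],3.6)"
```

```text
t 2.95 pos [ 0.5304 -0.2073  0.2436] yaw 3.48 w 0.01498155067036399 F [ 0.1  0.9 -1. ] M [ 0.04  0.05 -0.01] q6 1.013
cm [-0.14  0.04  0.46] deg [ 0.01 -0.26 -0.12]
```

Emit:
servo_tool:
  deltas: [0,0,-0.03,0,0,-6,0,0,-0.03,0,0,-7,0,0,-0.03,0,0,-7,0,0,-0.03,0,0,-7]

```text
clock: 3.35
position: [0.5302, -0.2068, 0.2451]
ee_rot: [-0.0, 0.963, 0.271, 0.002]
contact_force: [-0.9, 1.0, 0.5]
width: 0.0154
```

```bash
python3 -c "
from h import *
rep([.5295,-.2075,.2445],80)"
```

```text
t 3.35 pos [ 0.5302 -0.2068  0.2451] yaw 31.45 w 0.015442125553575084 F [-0.9  1.   0.5] M [ 0.02  0.02 -0.09] q6 0.525
cm [-0.1   0.02  0.06] deg [  0.16  -0.21 -48.55]
```

Emit:
servo_tool:
  deltas: [0,0,-0.04,0,0,-7,0,0,-0.04,0,0,-7,0,0,-0.04,0,0,-7,0,0,-0.04,0,0,-7,0,0,-0.04,0,0,-7,0,0,-0.04,0,0,-7,0,0,0,0,0,-2,0,0,0,0,0,0]

```text
clock: 4.15
position: [0.5296, -0.2063, 0.2475]
ee_rot: [-0.001, 0.781, 0.625, 0.002]
contact_force: [1.1, 0.3, 0.2]
width: 0.0149
```

```bash
python3 -c "
from h import *
rep([.5295,-.2075,.2475],78)"
```

```text
t 4.15 pos [ 0.5296 -0.2063  0.2475] yaw 77.29 w 0.014914797456010803 F [1.1 0.3 0.2] M [ 0.01 -0.04  0.1 ] q6 -0.276
cm [-0.12  0.01 -0.  ] deg [ 0.12 -0.25 -0.71]
```

Now at 1.29 rad with low forces. I'll wait for the walnuts.

Emit:
servo_tool:
  deltas: [0,0,0,0,0,0,0,0,0,0,0,0,0,0,0,0,0,0,0,0,0,0,0,0,0,0,0,0,0,0,0,0,0,0,0,0,0,0,0,0,0,0,0,0,0,0,0,0,0,0,0,0,0,0,0,0,0,0,0,0,0,0,0,0,0,0,0,0,0,0,0,0,0,0,0,0,0,0,0,0,0,0,0,0,0,0,0,0,0,0,0,0,0,0,0,0,0,0,0,0,0,0,0,0,0,0,0,0,0,0,0,0,0,0,0,0,0,0,0,0]

```text
clock: 6.15
position: [0.5297, -0.2063, 0.2475]
ee_rot: [-0.001, 0.782, 0.624, 0.002]
contact_force: [-0.5, 0.2, 1.6]
width: 0.0154
```

Run:
```python
from h import *
from rig import eyes
rep([.5295,-.2075,.2475],78)
im,d=eyes.get_image("side"); cv2.imwrite("pics/side2.png",im[:,:,::-1])
im,d=eyes.get_image("top"); cv2.imwrite("pics/top2.png",im[:,:,::-1])
```

```text
t 6.15 pos [ 0.5297 -0.2063  0.2475] yaw 77.17 w 0.015412230191790085 F [-0.5  0.2  1.6] M [ 0.12 -0.08  0.08] q6 -0.274
cm [-0.12  0.01 -0.  ] deg [ 0.12 -0.25 -0.83]
```

View pics/side2.png

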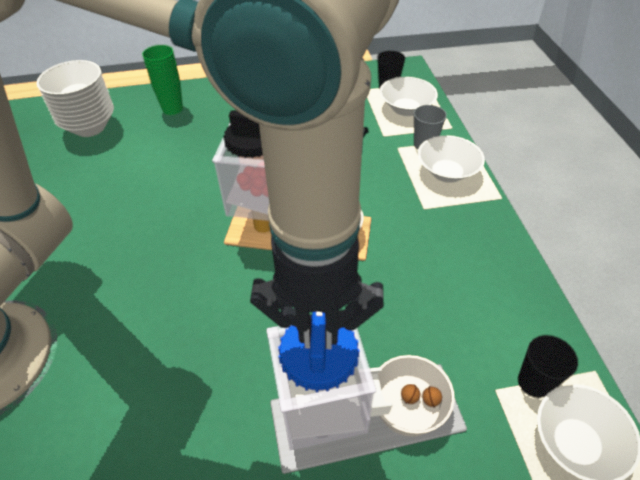

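View pics/top2.png

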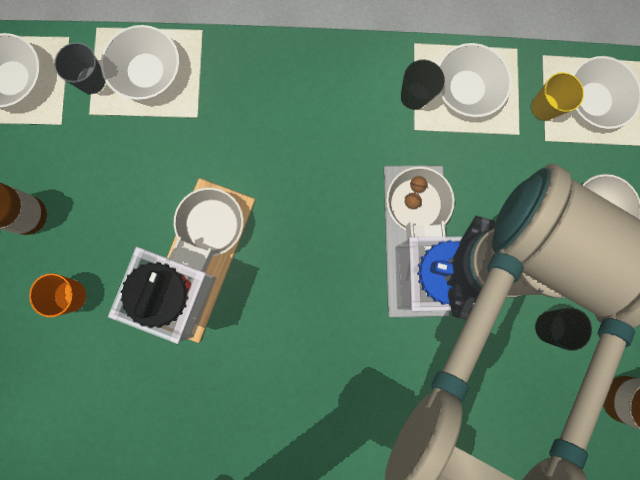

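Both walnuts are in the dish, at (411,394) and (432,396) in the side view. Next I screw the cap back down.

Emit:
servo_tool:
  deltas: [0,0,0.03,0,0,6,0,0,0.04,0,0,7,0,0,0.04,0,0,7,0,0,0.04,0,0,7,0,0,0.04,0,0,7,0,0,0.04,0,0,7,0,0,0.04,0,0,7,0,0,0.04,0,0,7,0,0,0.04,0,0,7,0,0,0.03,0,0,5,0,0,0,0,0,0]

```text
clock: 7.35
position: [0.5303, -0.2072, 0.2438]
ee_rot: [-0.0, 0.998, 0.065, 0.002]
contact_force: [-0.6, 2.2, 0.1]
width: 0.015
```

```bash
python3 -c "
from h import *
rep([.5295,-.2075,.2436],2.5)"
```

```text
t 7.35 pos [ 0.5303 -0.2072  0.2438] yaw 7.45 w 0.014999801173803458 F [-0.6  2.2  0.1] M [-0.06  0.01 -0.09] q6 0.944
cm [-0.09  0.02  0.02] deg [-0.03 -0.26  4.95]
```

Next, small turns until the stop shows up as a torque.

Emit:
servo_tool:
  deltas: [0,0,0.01,0,0,2,0,0,0.01,0,0,2,0,0,0,0,0,1.5]

```text
clock: 7.65
position: [0.5303, -0.2073, 0.2436]
ee_rot: [-0.0, 1.0, 0.018, 0.002]
contact_force: [-0.6, 0.7, -0.4]
width: 0.0152
```

```bash
python3 -c "
from h import *
rep([.5295,-.2075,.2436],2.5)"
```

```text
t 7.65 pos [ 0.5303 -0.2073  0.2436] yaw 2.11 w 0.015225845219486034 F [-0.6  0.7 -0.4] M [-0.01  0.06  0.31] q6 1.037
cm [-0.08  0.02 -0.  ] deg [-0.02 -0.25 -0.39]
```

Emit:
servo_tool:
  deltas: [0,0,0,0,0,2,0,0,0,0,0,2,0,0,0,0,0,2]

```text
clock: 7.95
position: [0.5299, -0.2073, 0.2437]
ee_rot: [0.0, 1.0, -0.028, 0.001]
contact_force: [-0.3, 0.7, 0.5]
width: 0.0149
```

```bash
python3 -c "
from h import *
rep([.5295,-.2075,.2436],2.5)"
```

```text
t 7.95 pos [ 0.5299 -0.2073  0.2437] yaw -3.23 w 0.014934349356463868 F [-0.3  0.7  0.5] M [0.07 0.02 2.05] q6 1.132
cm [-0.03  0.03  0.01] deg [ 0.05 -0.14 -5.73]
```

Torque rose to 2 N m about the screw axis, so the cap is hard on its stop. I release while still holding that closing bias.

Emit:
servo_tool:
  deltas: [0,0,0,0,0,0,0,0,0,0,0,0,0,0,0,0,0,0,0,0,0,0,0,0,0,0,0,0,0,0,0,0,0,0,0,0,0,0,0,0,0,0,0,0,0,0,0,0]
  jaw: 8.5

```text
clock: 8.75
position: [0.5301, -0.2082, 0.2437]
ee_rot: [0.001, 1.0, -0.028, 0.002]
contact_force: [-0.4, -0.3, -0.0]
width: 0.0853
```

```bash
python3 -c "
from h import *
rep([.5295,-.2075,.34],2.5)"
```

```text
t 8.75 pos [ 0.5301 -0.2082  0.2437] yaw -3.16 w 0.08526257921426368 F [-0.4 -0.3 -0. ] M [ 0.05 -0.02 -0.02] q6 1.13
cm [-0.03 -0.05 -9.63] deg [ 0.11 -0.17 -5.66]
```

Emit:
servo_tool:
  deltas: [0,0,-2,0,0,0,0,0,-4,0,0,0,0,0,-4,0,0,0,-4,0,-1,0,0,0,-4,0,0,0,0,0,-4,0,0,0,0,0,-4,0,0,0,0,0,-4,0,0,0,0,0,0,0,0,0,0,0]

```text
clock: 9.65
position: [0.3246, -0.1967, 0.3565]
ee_rot: [0.002, 1.0, -0.026, 0.001]
contact_force: [0.7, -0.2, 0.3]
width: 0.0852
```

Run:
```python
from h import *
from rig import eyes
rep([.3,-.2075,.34],2.5)
for n in ["side","top"]:
    im,d=eyes.get_image(n); c=eyes.get_calibration(n); cv2.imwrite(f"pics/{n}3.png",im[:,:,::-1])
    m=blue(im); m[:300 if n=='side' else 0]=False
    if n=='top': m[:,:380]=False
    P=pts(im,d,c,m); zt=np.percentile(P[:,2],98)
    W=P[(P[:,2]>zt-.008)]; print(n,zt,len(W),cv2.minAreaRect((W[:,:2]*1000).astype(np.float32)))
```

```text
t 9.65 pos [ 0.3246 -0.1967  0.3565] yaw -3.01 w 0.08522843134000527 F [ 0.7 -0.2  0.3] M [ 0.   -0.02 -0.03] q6 0.897
cm [-2.4   1.2   1.65] deg [ 0.24 -0.08 -5.51]
side 0.2694761584434584 792 ((529.0421142578125, -208.35841369628906), (63.5975227355957, 17.30359649658203), 3.3458282947540283)
top 0.2707937642519348 520 ((530.5491943359375, -207.0948944091797), (63.80709457397461, 17.44573211669922), 3.224533796310425)
```

View pics/side3.png

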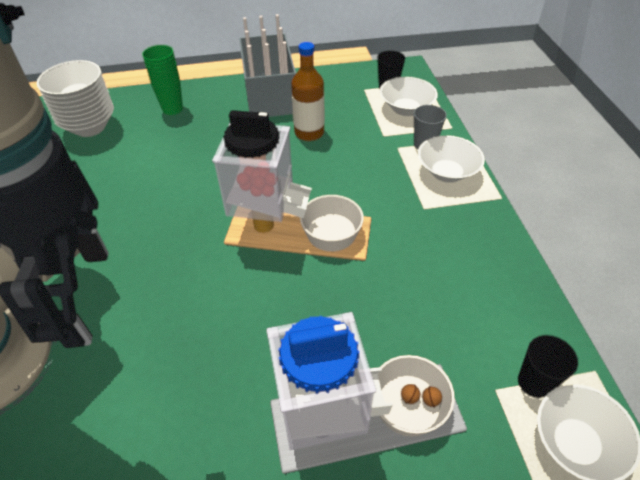

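View pics/top3.png

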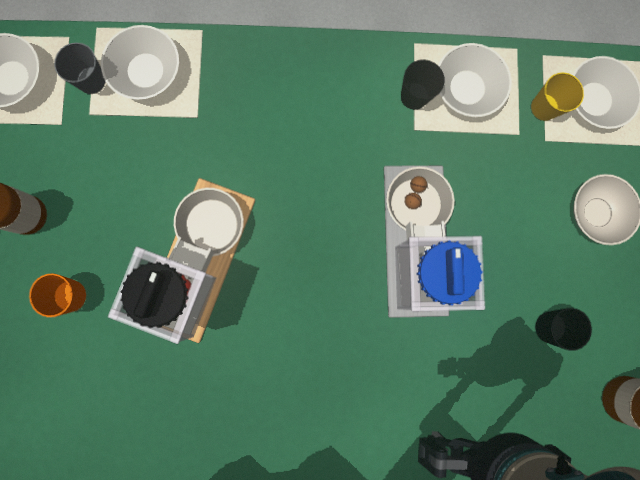

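Both views show the cap's wing pointing at the dish, at (318,340) in the side view and (455,272) in the top view, with both walnuts in the dish. I'll compare the wing's yaw with the stand's axis before signing off.

Run:
```python
from h import *
for n,b in (("side",(300,480,250,480)),("top",(150,330,375,500))):
    c=np.load(n+"0.npz"); im,d=c['im'],c['d']
    h=cv2.cvtColor(im,cv2.COLOR_RGB2HSV); g=(h[...,1]<60)&(h[...,2]>70)
    bx=np.zeros_like(g); bx[b[0]:b[1],b[2]:b[3]]=1
    m=(g&bx)
    P=pts(im,d,c,m); P=P[(P[:,2]>.004)&(P[:,2]<.012)]
    print(n,len(P),np.median(P[:,2]),cv2.minAreaRect((P[:,:2]*1000).astype(np.float32)))
    # long-edge lines: extreme y per x-bin
    for f in (0,1):
        X=[];Y=[]
        for x in np.arange(P[:,0].min()+.01,P[:,0].max()-.01,.004):
            q=P[abs(P[:,0]-x)<.002,1]
            if len(q)>2: X.append(x);Y.append(q.max() if f else q.min())
        vx,vy,_,_=cv2.fitLine(np.float32(np.c_[X,Y]),cv2.DIST_HUBER,0,.001,.001).ravel(); print(f,np.degrees(np.arctan(vy/vx)),len(X))
```

```text
side 4770 0.007887167627784812 ((598.733642578125, -205.19488525390625), (275.2095031738281, 110.71693420410156), 2.506903886795044)
0 2.5063965 65
1 18.931448 65
top 2144 0.008853800432879377 ((599.693603515625, -203.2073974609375), (273.4812927246094, 110.47713470458984), 2.112574815750122)
0 -23.681477 64
1 2.4192743 64
```

```bash
cat > wing.py <<'E'
from h import *
def wyaw(im,d,c,n):
    m=np.zeros(im.shape[:2],bool)
    if n=='side': m[300:400,260:380]=1
    elif n=='top': m[230:310,410:490]=1
    else: m[:]=1
    P=pts(im,d,c,m); P=P[(P[:,2]>.262)&(P[:,2]<.28)&(np.hypot(P[:,0]-.5295,P[:,1]+.2075)<.04)]
    out=[]
    for f in (0,1):
        X=[];Y=[]
        for x in np.arange(.503,.557,.002):
            q=P[abs(P[:,0]-x)<.0015,1]
            if len(q)>3: X.append(x);Y.append(q.max() if f else q.min())
        vx,vy,_,_=cv2.fitLine(np.float32(np.c_[X,Y]),cv2.DIST_HUBER,0,.0005,.001).ravel(); out.append(float(np.degrees(np.arctan(vy/vx)).round(2)))
    v=np.linalg.svd(P[:,:2]-P[:,:2].mean(0),full_matrices=False)[2][0]
    print(n,len(P),'edges',out,'pca',np.degrees(np.arctan(v[1]/v[0])).round(2),P.mean(0).round(4))
E
python3 - <<'E'
from wing import *
from rig import eyes
for n in ("side","top","side","top"):
    k=0
for f,n in (("side0","side"),("top0","top"),("w1","wrist")):
    c=np.load(f+".npz"); wyaw(c['im'],c['d'],c,n)
print('now')
for n in ("side","top"):
    im,d=eyes.get_image(n); wyaw(im,d,eyes.get_calibration(n),n)
E
```

```text
side 849 edges [3.359999895095825, 3.0899999141693115] pca 3.34 [ 0.5286 -0.2097  0.2679]
top 582 edges [3.4800000190734863, 3.700000047683716] pca 4.13 [ 0.5303 -0.206   0.269 ]
wrist 2955 edges [3.75, 3.5399999618530273] pca 3.64 [ 0.53   -0.2085  0.2695]
now
side 854 edges [2.0299999713897705, 1.9500000476837158] pca 2.09 [ 0.5287 -0.2097  0.2678]
top 583 edges [3.2699999809265137, 2.930000066757202] pca 2.74 [ 0.53   -0.2061  0.269 ]
```

```bash
python3 -c "
from rig import manip
print(manip.sign_off())"
```

```text
the job is handed in; nothing more can be done
None
```

I unscrewed the blue cap about 1.29 rad, and both walnuts ran down into the white dish. I then screwed the cap back down until the wrist felt about 2 N m against its stop, let go and backed the arm away. The job was handed in at about 10 s of the 38 s allowed.

**Last checks:**
- **Walnuts:** both are visible in the dish in the side and top views taken after release.
- **Cap:** the wing's yaw averages about 2.5° (side view 2.0°, top view about 3.0°). The stand's axis is at 2.4–2.5°, so the cap is home within what I could measure. At the start it was at about 3.5°.
- **Disagreement:** a cruder rectangle fit gave 3.2–3.3° for the wing after release. I trusted the edge fits and the torque at the stop over it.
- **Forces:** the wrist forces I read stayed at 2–3 N, and near zero once the gripper had let go.

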